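Load a tinter tin into the bench shaker and run it up through the speed gate

TASK

Draw the tin with the orange lid out from under the shelf by its handle until it stands free in front on the bench and let go of it; then take it round its body from above and set it down gently, upright, in the carriage of the bench shaker. Swing the keeper arm fully over the tin, and only then start the shaker: work the speed lever through its zigzag gate from stop (red dot) into slow (one green dot), rest it there for about a second, and take it on into fast (two green dots). Leave the other tins and the things on the bench where they are, and let go of everything at the end.

Things in the scene. Friction and masses are not known exactly. Their poses are not given: they have to be found in the camera images.
- tin_mid (a point): Centre, half-way up, of the tin to shake: white, round, 60 mm diameter, 104 mm high, 330 g (20 % more or less), orange lid (flat disc, top 14 mm) and band; point 52 mm above its underside. Axes: z up the tin, -x to its handle (points to the shelf's -x within 12 degrees). It stands on the bench in one of three bays, three quarters of it under the shelf board, so it cannot be lifted there.
- tin_handle (a point): Pinch point on the orange tin's handle: an upright plate hanging from the lid, 12 mm thick (tin's y), 28 mm deep (44 to 72 mm from the tin's axis), 35 to 104 mm above the tin's underside. The point is 58 mm from the axis on the tin's -x side, 60 mm above the underside, about 43 mm in front of the board's edge; axes as the tin's. The tin's side is 14 mm behind the plate.
- shelf: Low white shelf, fixed; origin on the bench under the middle of the board's front edge; x to its back, y along the edge. Board 300 mm wide, 170 mm deep, 112 to 122 mm above the bench; small tins on it (to 185 mm) behind x = 80 mm. Thin dividers from x = 15 mm back; a tin in each bay at x = 15, y = -90, 0, 90 mm. A tin's axis must come beyond x = -55 mm to be clear; -70 leaves room for a gripper.
- grey_a_mid (a point): Centre, half-way up, of a bystander tin of the same shape with grey lid and handle and a blue band, in another bay. Leave it.
- grey_b_mid (a point): Centre, half-way up, of a bystander tin of the same shape with grey lid and handle and a yellow band, in another bay. Leave it.
- shaker: Bench tin shaker, fixed: blue-green box 260 mm deep (x) by 330 mm wide (y) by 100 mm high, origin at the centre of its underside on the bench, front towards -x (the robot), y to its left, z up. On top: the carriage at (0, 70 mm), the keeper's post at (85, 70 mm), the speed gate round (0, -90 mm).
- carriage (a point): Centre of the carriage's rubber floor, 114 mm above the bench: a square aluminium tray 92 mm by 92 mm inside with lips 10 mm above the floor and 8 mm thick, axes as the shaker's. The tin stands upright on this floor, anywhere inside the lips; best with its handle towards the shaker's -x.
- keeper (a joint): Keeper arm angle, rad: 0 = open, the arm pointing to the shaker's right (-y); it grows clockwise seen from above; 1.57 = closed, pointing to -x across the middle of the tin (stop at 1.60). It stays where it is left (friction about 1 N at the knob). It starts between 0 and 0.3.
- keeper_knob (a point): Centre of the keeper arm's black upright knob: 20 mm diameter, 34 mm tall (17 mm above and below), 118 mm from the post's axis, 255 mm above the bench; grip it from above or push it. The steel arm below is 22 mm wide, 10 mm thick, its top 21 mm under this point; the rubber pad under it passes 3 mm above the lid of a tin standing in the carriage.
- keeper_post (a point): Point on the vertical hinge axis of the keeper arm, at the height of its knob's centre; axes as the shaker's.
- lever_fore (a joint): Speed lever, rad, leaning away from the robot (to the shaker's +x) when positive, pivoting about point lever_pivot: stop row -0.227, slow row 0, fast row +0.227 (each about 0.02 of play).
- lever_side (a joint): Speed lever, rad, leaning to the shaker's left (+y) when positive; right ends -0.128, left ends +0.128 (0.02 play). The channel as (fore, side): stop (-0.227, -0.128), left to (-0.227, 0.128), away from the robot to slow (0, 0.128), right to (0, -0.128), away to fast (0.227, -0.128); metal stops all other ways. It stays where left (friction about 1.2 N at the knob). It starts in stop.
- lever_knob (a point): Centre of the speed lever's black ball knob, 32 mm diameter, on an 8 mm steel rod, 165 mm from the pivot, about 190 mm above the bench; its z axis runs along the rod. With fore angle u and side angle v it is at lever_pivot + 165 mm * (cos v sin u, sin v, cos v cos u) in the shaker's axes.
- lever_pivot (a point): The point about which the speed lever leans, inside the box, 26 mm above the bench; axes as the shaker's. The gate is an aluminium plate 91 mm (x) by 69 mm (y), top 109 mm above the bench, with a zigzag channel 11 mm wide.
- slot_stop (a point): Where the ball knob's centre is when the lever is in stop (red dot, nearest the robot, right-hand end).
- slot_slow (a point): Where the ball knob's centre is when the lever is in slow (one green dot, middle row, left-hand end).
- slot_fast (a point): Where the ball knob's centre is when the lever is in fast (two green dots, farthest from the robot, right-hand end).
- tin_orange: The orange tin; origin at the centre of its underside, axes as point tin_mid.
- tape: Bystander: cream roll of masking tape lying flat, 100 mm diameter, 24 mm high. Leave it.
- cup: Bystander: clear mixing cup, 80 mm diameter at the rim, 95 mm high, standing. Leave it.
- cleaner: Bystander: white bottle with a red cap, 60 mm diameter, 160 mm high, standing. Leave it.
- spatula: Bystander: spatula 250 mm long lying at the back. Leave it.
- tape_blue: Bystander: blue roll of tape lying flat right of the shaker, 90 mm diameter, 24 mm high. Leave it.
There are look-alikes about, which are no part of the job. What is meant by the tin_orange is not pink, and is the smaller of those in its own colour.

How it is judged:
On the way, in this order (a step that is already met when the one before it is completed fails the run):
1. the orange tin has been drawn out from under the shelf, stands upright on the bench in front of it and has been let go (x of tin_mid in the frame of shelf below -0.055 m and height (world z) of tin_mid below 0.058 m and angle between tin_mid's own z axis and vertical below 0.12 rad and contact force between the fingers and tin_orange below 0.3 N and linear speed of tin_orange below 0.02 m/s), for 0.1 s.
2. the orange tin stands upright in the shaker's carriage, let go (horizontal distance between tin_mid and carriage below 0.025 m and z of tin_mid in the frame of carriage between 0.046 and 0.058 m and angle between tin_mid's own z axis and vertical below 0.12 rad and contact force between the fingers and tin_orange below 0.3 N and linear speed of tin_orange below 0.02 m/s), for 0.2 s.
3. the keeper arm is swung over the tin (horizontal distance between tin_mid and carriage below 0.025 m and z of tin_mid in the frame of carriage between 0.046 and 0.058 m and angle between tin_mid's own z axis and vertical below 0.12 rad and value of joint keeper above 1.42 rad), for 0.1 s.
4. the speed lever rests in slow (all of step 3 and value of joint lever_fore between -0.07 and 0.07 rad and value of joint lever_side above 0.06 rad), for 0.5 s.
5. the speed lever is in fast (all of step 3 and value of joint lever_fore above 0.17 rad and value of joint lever_side below -0.06 rad), for 0.1 s.
At the end, for the whole second after the job is handed in: The orange tin stands upright (7 degrees) and still on the carriage floor inside its lips, the keeper arm closed over it (beyond 1.42 rad), the speed lever in fast (fore above 0.17, side below -0.06 rad), nothing touched, all other tins and bench things within 40 mm of where they stood (all of step 5 and linear speed of tin_orange below 0.02 m/s and velocity of joint each of keeper, lever_fore, lever_side below 0.05 rad/s and contact force between the fingers and tin_orange below 0.3 N and distance of each of grey_a_mid, grey_b_mid, tape, cup, cleaner, spatula, tape_blue from where it was at the start of the episode below 0.04 m).
It fails at once if the lever is taken out of the stop row while the tin is not in the carriage or the keeper arm is not closed over it (value of joint lever_fore above -0.14 rad and (value of joint keeper below 1.4 rad or horizontal distance between tin_mid and carriage above 0.03 m)).
It fails at once if the orange tin is tipped by more than 30 degrees (angle between tin_mid's own z axis and vertical above 0.52 rad).
It fails at once if the orange tin is dropped (it falls from more than about 13 mm) (contact force between the fingers and tin_orange below 0.3 N and linear speed of tin_orange above 0.5 m/s).
It fails at once if the orange tin is slammed into the shaker (more than 60 N) (contact force between tin_orange and shaker above 60 N).
It fails at once if another tin or a thing on the bench is shoved by more than 40 mm or knocked over (distance of any of grey_a_mid, grey_b_mid, tape, cup, cleaner, spatula, tape_blue from where it was at the start of the episode above 0.04 m or angle between any of grey_a_mid, grey_b_mid, tape, cup, cleaner, tape_blue's own z axis and vertical above 0.5 rad).
It also fails if it takes over 72 s, if anything falls off the work surface, if the arm or the gripper's body presses on something with over 40 N, if the wrist force passes 120 N, or if a joint passes its speed limit or range.

ROBOT

A 6-joint arm with a two-finger parallel gripper is mounted at the origin on the work surface. World frame = base frame: x ahead of the robot, y to its left, z up, the work surface at z = 0. Lengths are in m, angles in rad, forces in N, time in s.
With the tool pointing down it reaches from about 0.3 to 0.875 m from the base axis. Payload 6.4 kg.
Tool frame: the origin (TCP) lies midway between the tips of the shut fingers; the grasp point (between the pads) lies 19 mm behind it; z points along the fingers, y is the direction in which the jaws open and shut (so a half turn about z gives the same grasp; the last joint's range is limited). The gripper opens to 85 mm and grips with 20 to 120 N. Pads are 22 mm wide; open, the fingers measure 114 mm over their backs; the gripper's body (76 mm by 85 mm) begins 54 mm behind the grasp point. The pads swing forward as they close: fully open they stand 13 mm farther back than shut.
Start: joints at [1.024, 0.181, 1.607, -0, 1.354, -0.206], TCP at [0.192, 0.542, 0.231] pointing down, gripper open.
Joint ranges: [-2.99, 2.99], [-0.89, 2.07], [0.3, 2.58], [-1.14, 4.28], [0, 2.63], [-3.12, 3.12]. Speed limits (rad/s): [2.57, 2.57, 3.01, 3.14, 3.14, 3.14].

INTERFACE

Orientations are given as a unit quaternion [x, y, z, w].
In Python, from cell import sensors, grab_frame, camera_model, sign_off, search_frame gives the robot as it stands. The module is installed in compiled form; this text tells all that it offers.
- The arm moves only by the shell command python3 -m handwheel 'ROWS' [FORCE]. ROWS is JSON, a list of rows, each an object of numbers: "dx", "dy", "dz": the shift along the world's x, y, z in mm; "rx", "ry", "rz": the turn, a rotation vector about the world's x, y, z in rad; "claw": the finger opening in mm, from 0 to 85.4. A call has 1 to 10 rows; each row shifts and turns the commanded pose from where the row before left it; what a row does not reach is not made up. A row lasts 1/12 s, in which the tool goes at most 41.7 mm and 7.16 degrees, less where a joint would pass 70% of its speed; a pose out of reach is approached as far as the arm can. A call is refused whole if a number of a shift passes 41.7 or a number of a turn 0.125, either way. A call with a gripper value outside its range is refused whole. The fingers move at their own pace and stop on an object; FORCE is the grip in N (left out, the last holds). Time passes only in rows, so rows that do not move let the fingers close. It gives the time, the measured TCP pose, the force and the opening at its end, in the units of the state.
- sensors.sense(): the state, without advancing time (a new reading comes with each control period).
- grab_frame(name): name is "scene" or "top" or "wrist"; returns the picture (420x560x3 uint8, red, green, blue); there is no depth.
- camera_model(name): a dict with "fov_y" (degrees; the focal length in pixels is half the picture's height over the tangent of half this angle, whatever the lens; pixels are square), "cx", "cy" (the principal point, pixels), "extrinsics" (4x4, takes a point from camera to world coordinates). Camera axes: x right, y down, z forward; pixel columns grow to the right and rows downward; lengths in m; the calibration is good to about 2 mm. A picture is of the moment at which its call begins: read the wrist's pose just before it. camera_model takes no time and is no camera call; for the wrist camera it gives the pose at the moment of the call.
- sign_off(): hands the job in, once; it reports no verdict.
Trained networks look in the newest picture that a camera, given by its name, has taken for a name from the list of things; names that differ only in an ending like _2 or _b are one class to them, and where a whole thing is asked for, a point or a joint stands for the part that bears it (a point fixed in the world has none). Each returns a list of dicts, best first, with "confidence" (0 to 1); they miss things now and then, are a little off and sometimes report something else, mostly with a low value. They report only what shows in the picture. A call takes as long as a camera call. They do not tell look-alikes from the thing itself.
- search_frame(camera, thing): "bbox" ([centre column, centre row, width, height] in pixels, round what is visible of it).
The state is a dict: "t": time; "joints": joint angles; "joint_velocities": joint speeds; "joint_torque": joint torques, N m; "tcp_pos": TCP position; "eef_rot": TCP orientation; "ft_force": force on the tool from outside, world axes, zero at the start; "moment": the same for the moment, N m; "gripper_width": opening from 0.0 (shut) to 1.0 (fully open).
Only numpy, scipy, OpenCV 4.12 (cv2) and the standard library are available. Lean on these libraries where they do the work, as an engineer would, in place of code of your own. Each camera call takes 0.05 s, during which the arm holds its last target. There are 200 camera calls.

## Working session

There is one attempt and no reset: what is moved stays moved. The work goes in short steps, Python scripts to look and compute and a shell command to move; the robot and the scene stay as the last step left them, time stands still between calls to the robot, and variables do not carry over. Pictures are saved under pics/ and viewed, about 8 in all and at most 12, crops included, and the job is handed in when it is done.

```bash
mkdir -p pics
cat > h.py <<'E'
import numpy as np, cv2
from cell import sensors, grab_frame, camera_model, search_frame
def ray(cam,u,v,m=None):
    m=m or camera_model(cam); f=210/np.tan(np.radians(m["fov_y"])/2); E=np.array(m["extrinsics"])
    d=E[:3,:3]@np.array([(u-m["cx"])/f,(v-m["cy"])/f,1.]); return E[:3,3],d
def atz(cam,u,v,z,m=None):
    o,d=ray(cam,u,v,m); return (o+d*(z-o[2])/d[2]).round(4)
def proj(cam,p,m=None):
    m=m or camera_model(cam); f=210/np.tan(np.radians(m["fov_y"])/2); E=np.array(m["extrinsics"])
    q=E[:3,:3].T@(np.array(p)-E[:3,3]); return (q[:2]/q[2]*f+[m["cx"],m["cy"]]).round(1)
def save(name,img,box=None,scale=1):
    if box: img=img[box[1]:box[3],box[0]:box[2]]
    img=cv2.resize(img,None,fx=scale,fy=scale,interpolation=cv2.INTER_CUBIC)
    cv2.imwrite("pics/"+name+".png",img[:,:,::-1])
E
python3 - <<'E'
from h import *
a=grab_frame("scene");b=grab_frame("top")
save("scene0",a,None,1.4);save("top0",b,None,1.4)
for c in("scene","top"):
    m=camera_model(c);print(c,m["fov_y"],m["cx"],m["cy"],np.round(m["extrinsics"],3).tolist())
    for t in("tin_orange","tin_handle","carriage","shaker","shelf","keeper_knob","lever_knob"):
        print(c,t,[(np.round(d["bbox"]).tolist(),round(d["confidence"],2)) for d in search_frame(c,t)[:6]])
print(sensors.sense())
E
```

```text
scene 50.80979036328496 277.3715294626618 205.10335999409725 [[-0.86, 0.305, -0.408, 1.097], [0.509, 0.486, -0.71, 0.989], [-0.018, -0.819, -0.574, 0.943], [0.0, 0.0, 0.0, 1.0]]
scene tin_orange [([310.0, 176.0, 30.0, 44.0], 0.63), ([311.0, 241.0, 11.0, 13.0], 0.48)]
scene tin_handle [([310.0, 178.0, 29.0, 49.0], 0.8), ([404.0, 239.0, 42.0, 64.0], 0.79), ([312.0, 243.0, 13.0, 13.0], 0.53)]
scene carriage [([243.0, 191.0, 100.0, 100.0], 0.6)]
scene shaker [([242.0, 191.0, 100.0, 98.0], 0.86)]
scene shelf [([297.0, 285.0, 112.0, 121.0], 0.67), ([310.0, 242.0, 12.0, 13.0], 0.49)]
scene keeper_knob [([218.0, 155.0, 12.0, 27.0], 0.61)]
scene lever_knob [([238.0, 163.0, 6.0, 26.0], 0.52), ([218.0, 160.0, 12.0, 36.0], 0.37)]
top 54.97299728083049 272.74500756194664 209.8133085364361 [[0.061, -0.971, 0.231, 0.27], [-0.998, -0.058, 0.018, -0.005], [-0.004, -0.231, -0.973, 1.279], [0.0, 0.0, 0.0, 1.0]]
top tin_orange [([334.0, 301.0, 37.0, 56.0], 0.87), ([228.0, 220.0, 21.0, 24.0], 0.78), ([176.0, 303.0, 65.0, 31.0], 0.58)]
top tin_handle [([332.0, 301.0, 35.0, 56.0], 0.86), ([174.0, 303.0, 62
[... 445 characters left out ...]
 0.4)]
{'t': 0.8, 'joints': array([ 1.02369643e+00,  1.80747285e-01,  1.60700979e+00, -2.33391287e-05,
        1.35376368e+00, -2.06260166e-01]), 'joint_velocities': array([ 0.00134475,  0.00137278, -0.00034749, -0.00037777, -0.00177732,
        0.00010582]), 'joint_torque': array([ 7.11161538e-04, -4.44786501e+01, -3.51666212e+01,  3.87834660e-06,
        3.37674574e-04,  3.97926982e-06]), 'tcp_pos': array([0.19219145, 0.54195397, 0.23131339]), 'eef_rot': array([1.69593670e-01, 9.85514072e-01, 2.92367504e-05, 2.38202162e-05]), 'ft_force': array([-0.39426713, -0.21956803, -0.15502166]), 'moment': array([-3.82219118e-05,  3.68210682e-02, -3.16020140e-02]), 'gripper_width': 1.0019106630661316}
```

View pics/top0.png

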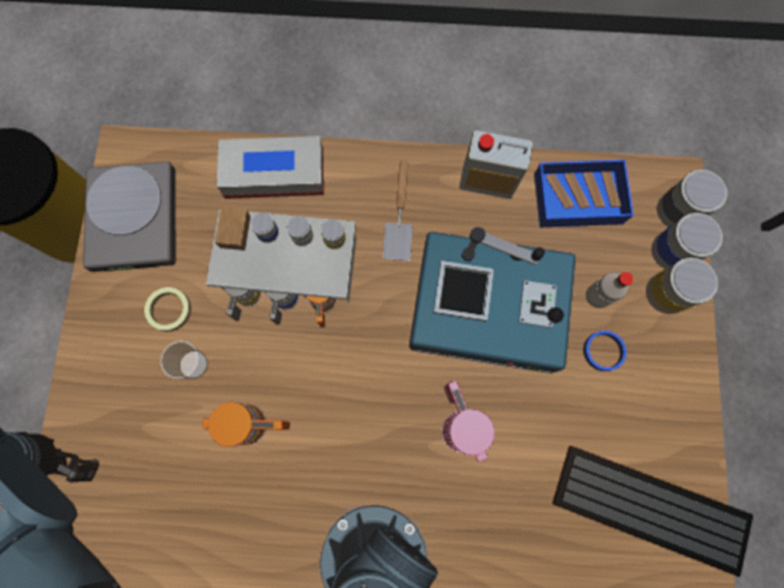

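View pics/scene0.png

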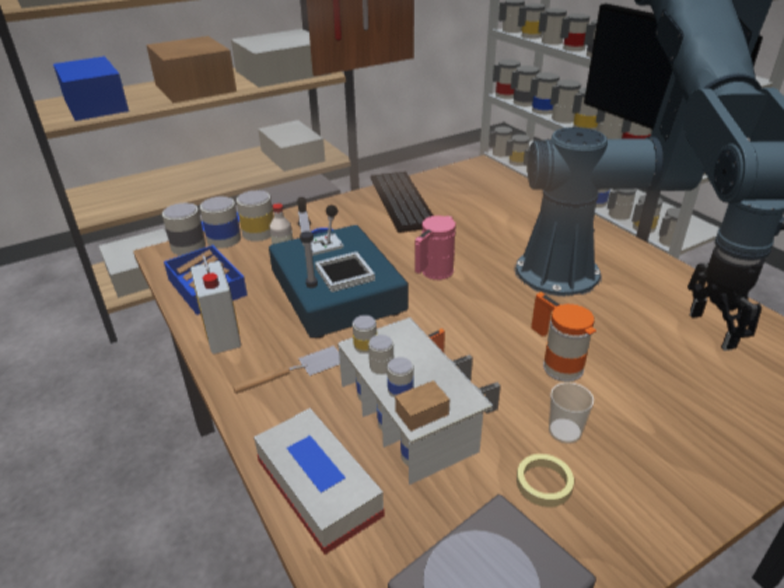

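The orange candidates are the big jug at top0 (232,424), which stands free and is larger, and the tin with the orange handle and lid at (320,298), in the shelf's right-hand bay. The bay tin is the smaller one and is partly under the board, so it fits. The pink one at (470,430) is ruled out by colour. I'll confirm in an enlarged crop.

Run:
```python
from h import *
b=grab_frame("top")
save("crop1",b,(140,140,420,280),2.85)
for n,p,z in [("shFL",(208,287),.122),("shFR",(349,297),.122),("shBR",(355,220),.122),("shBL",(218,210),.122),
 ("boxBL",(429,233),.1),("boxBR",(575,253),.1),("boxFR",(564,360),.1),("boxFL",(412,345),.1),
 ("carr",(465,291),.114),("lever",(556,315),.185),("keepknob",(538,254),.255),("post",(478,236),.24),
 ("handle",(320,308),.104),("jug",(232,424),.13),("cup",(183,360),.05),("pink",(470,432),.12),("tapeb",(606,350),.024),("cleaner",(607,290),.1)]:
    print(n,atz("top",p[0]/1.4,p[1]/1.4,z))
```

```text
shFL [0.537  0.3839 0.122 ]
shFR [0.5332 0.0848 0.122 ]
shBR [0.7052 0.0846 0.122 ]
shBL [0.7106 0.3849 0.122 ]
boxBL [ 0.6929 -0.0784  0.1   ]
boxBR [ 0.6658 -0.3977  0.1   ]
boxFR [ 0.4306 -0.3707  0.1   ]
boxFL [ 0.443  -0.0531  0.1   ]
carr [ 0.5628 -0.1591  0.114 ]
lever [ 0.507  -0.3298  0.185 ]
keepknob [ 0.6076 -0.2763  0.255 ]
post [ 0.6422 -0.1646  0.24  ]
handle [0.5097 0.146  0.104 ]
jug [0.2597 0.2967 0.13  ]
cup [0.3876 0.4409 0.05  ]
pink [ 0.273  -0.1759  0.12  ]
tapeb [ 0.469  -0.4878  0.024 ]
cleaner [ 0.5867 -0.4646  0.1   ]
```

View pics/crop1.png

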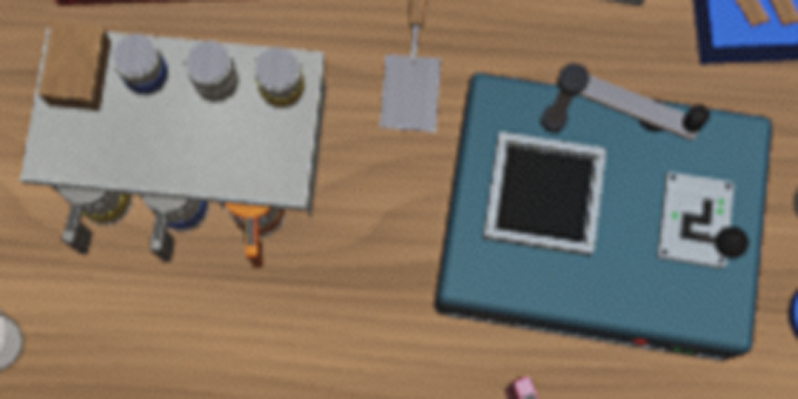

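The crop confirms it: the tin in the shelf's right-hand bay, with orange lid and handle at crop (253,230), is the smaller orange one, partly under the board. The carriage is at crop (547,192), the lever at (732,242) in stop, and the keeper knob at (697,118). I'll move above the handle.

```bash
R='' ; python3 -m handwheel '[{"dx":20,"dy":-28,"rz":0.03},{"dx":22,"dy":-28,"rz":0.03},{"dx":22,"dy":-28,"rz":0.03},{"dx":22,"dy":-28,"rz":0.03},{"dx":22,"dy":-28,"rz":0.03},{"dx":22,"dy":-28,"rz":0.03},{"dx":22,"dy":-28,"rz":0.03},{"dx":22,"dy":-28,"rz":0.03},{"dx":22,"dy":-28,"rz":0.03},{"dx":22,"dy":-28,"rz":0.03}]' >/dev/null
python3 -m handwheel '[{"dx":16,"dy":-28,"rz":0.04,"claw":45},{"dx":16,"dy":-29},{"dx":16,"dy":-29},{"dx":16,"dy":-29},{},{}]'
python3 - <<'E'
from h import *
s=sensors.sense();print(s["joints"].round(3))
m=camera_model("wrist");b=grab_frame("wrist");save("w1",b,None,1.2);print(m["fov_y"],m["cx"],m["cy"],np.round(m["extrinsics"],3).tolist())
for n,p in[("handle",(.492,.146,.104)),("lid",(.55,.144,.104)),("FR",(.533,.085,.122))]:print(n,proj("wrist",p,m)*1.2)
E
```

```text
[ 1.024  0.181  1.607  0.     1.354 -0.206]
65.0404719861158 284.8058806418184 210.31350764739642 [[0.334, 0.91, 0.246, 0.13], [0.942, -0.323, -0.087, 0.564], [0.0, 0.26, -0.966, 0.374], [0.0, 0.0, 0.0, 1.0]]
handle [ 62.28 655.68]
lid [ 89.64 693.96]
FR [ 15.84 721.32]$[0]: bad value
$[0]: bad value
```

View pics/w1.png

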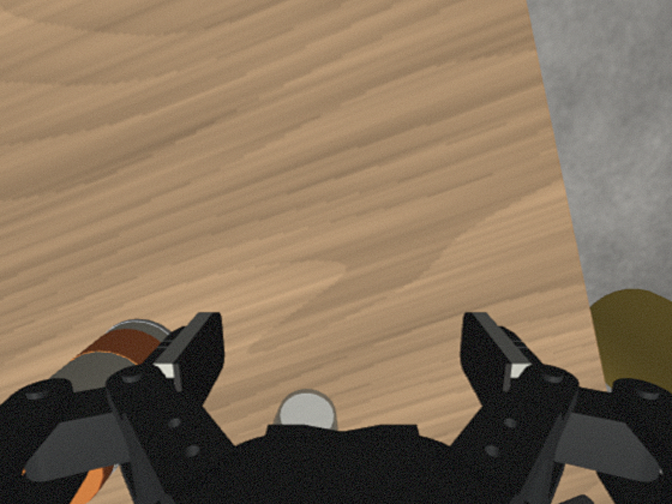

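The arm did not move because the rows were refused; the picture shows only bare bench at the start pose. I'll retry with every key given.

```bash
python3 -m handwheel '[{"dx":20,"dy":-28,"dz":0,"rx":0,"ry":0,"rz":0.03,"claw":85}]'; python3 -m handwheel '[{"dx":22,"dy":-28,"dz":0,"rx":0,"ry":0,"rz":0.03}]'
```

```text
t: 0.98
tcp_pos: [0.2101, 0.5165, 0.2314]
eef_rot: [0.153, 0.988, 0.001, -0.001]
ft_force: [0.3, -1.0, -0.2]
gripper_width: 0.993$[0]: bad value
```

```bash
python3 -m handwheel '[{"dx":24,"dy":-33,"dz":0,"rx":0,"ry":0,"rz":0.03,"claw":85},{"dx":24,"dy":-33,"dz":0,"rx":0,"ry":0,"rz":0.03,"claw":85},{"dx":24,"dy":-33,"dz":0,"rx":0,"ry":0,"rz":0.03,"claw":85},{"dx":24,"dy":-33,"dz":0,"rx":0,"ry":0,"rz":0.03,"claw":85},{"dx":24,"dy":-33,"dz":0,"rx":0,"ry":0,"rz":0.03,"claw":85},{"dx":24,"dy":-33,"dz":0,"rx":0,"ry":0,"rz":0.03,"claw":85},{"dx":24,"dy":-33,"dz":0,"rx":0,"ry":0,"rz":0.03,"claw":85},{"dx":24,"dy":-33,"dz":0,"rx":0,"ry":0,"rz":0.03,"claw":85},{"dx":24,"dy":-33,"dz":0,"rx":0,"ry":0,"rz":0.03,"claw":85},{"dx":24,"dy":-33,"dz":0,"rx":0,"ry":0,"rz":0.04,"claw":85}]' >/dev/null
python3 -m handwheel '[{"dx":16,"dy":-28,"dz":0,"rx":0,"ry":0,"rz":0,"claw":45},{"dx":7,"dy":-10,"dz":0,"rx":0,"ry":0,"rz":0,"claw":45},{"dx":0,"dy":0,"dz":0,"rx":0,"ry":0,"rz":0,"claw":45},{"dx":0,"dy":0,"dz":0,"rx":0,"ry":0,"rz":0,"claw":45}]'
python3 - <<'E'
from h import *
s=sensors.sense();print(s["joints"].round(3),s["eef_rot"])
m=camera_model("wrist");b=grab_frame("wrist");save("w2",b,None,1.2);print(m["fov_y"],m["cx"],m["cy"],np.round(m["extrinsics"],3).tolist())
for n,p in[("handle",(.492,.146,.104)),("lid",(.55,.144,.104)),("FR",(.533,.085,.122))]:print(n,proj("wrist",p,m)*1.2)
E
```

```text
t: 2.15
tcp_pos: [0.4751, 0.1459, 0.2311]
eef_rot: [0.001, 1.0, 0.0, -0.0]
ft_force: [-0.8, 0.5, -0.6]
gripper_width: 0.524
[ 5.800e-02  4.000e-03  1.799e+00  1.000e-03  1.339e+00 -1.510e+00] [ 1.28086438e-03  9.99999093e-01  2.64207883e-04 -3.21290137e-04]
65.0404719861158 284.8058806418184 210.31350764739642 [[0.003, 0.966, 0.26, 0.409], [1.0, -0.003, 0.0, 0.146], [0.001, 0.26, -0.966, 0.374], [0.0, 0.0, 0.0, 1.0]]
handle [341.64 266.16]
lid [339.24 339.96]
FR [254.4  330.24]
```

View pics/w2.png

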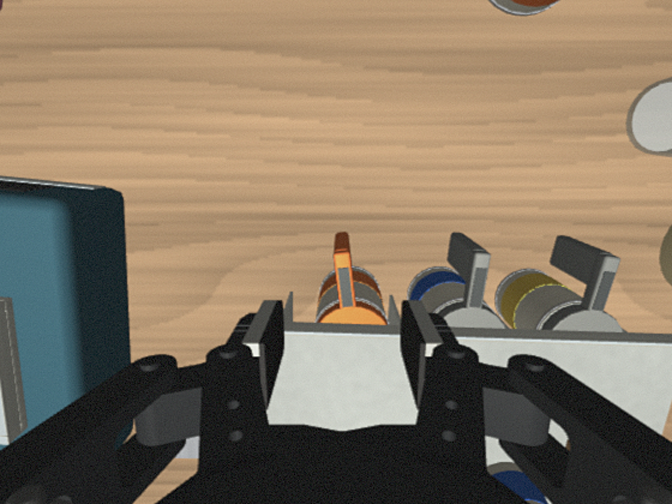

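Run:
```python
from h import *
for p in[(342.5,251),(347,306),(286,325),(671,341)]:print(p,atz("wrist",p[0]/1.2,p[1]/1.2,.104 if p[1]<310 else .122))
```

```text
(342.5, 251) [0.4803 0.1474 0.104 ]
(347, 306) [0.5221 0.1507 0.104 ]
(286, 325) [0.5287 0.108  0.122 ]
(671, 341) [0.5413 0.3785 0.122 ]
```

The wrist view shows the orange handle's top face from (342,251) to (347,306), giving a tip at (0.480, 0.147) and a yaw of about +0.07. I'll descend and pinch it above board level.

```bash
python3 -m handwheel '[{"dx":6,"dy":1,"dz":-30,"rx":0,"ry":0,"rz":0.03,"claw":45},{"dx":6,"dy":1,"dz":-30,"rx":0,"ry":0,"rz":0.03,"claw":45},{"dx":6,"dy":0,"dz":-30,"rx":0,"ry":0,"rz":0,"claw":45},{"dx":0,"dy":0,"dz":-25,"rx":0,"ry":0,"rz":0,"claw":45},{"dx":0,"dy":0,"dz":-20,"rx":0,"ry":0,"rz":0,"claw":45},{"dx":0,"dy":0,"dz":-15,"rx":0,"ry":0,"rz":0,"claw":45},{"dx":0,"dy":0,"dz":-10,"rx":0,"ry":0,"rz":0,"claw":45},{"dx":0,"dy":0,"dz":-8,"rx":0,"ry":0,"rz":0,"claw":45},{"dx":0,"dy":0,"dz":0,"rx":0,"ry":0,"rz":0,"claw":45}]'
python3 -m handwheel '[{"dx":0,"dy":0,"dz":0,"rx":0,"ry":0,"rz":0,"claw":20},{"dx":0,"dy":0,"dz":0,"rx":0,"ry":0,"rz":0,"claw":10},{"dx":0,"dy":0,"dz":0,"rx":0,"ry":0,"rz":0,"claw":5},{"dx":0,"dy":0,"dz":0,"rx":0,"ry":0,"rz":0,"claw":5},{"dx":0,"dy":0,"dz":0,"rx":0,"ry":0,"rz":0,"claw":5},{"dx":0,"dy":0,"dz":0,"rx":0,"ry":0,"rz":0,"claw":5},{"dx":0,"dy":0,"dz":0,"rx":0,"ry":0,"rz":0,"claw":5}]' 25
```

```text
t: 2.95
tcp_pos: [0.4919, 0.1489, 0.0621]
eef_rot: [-0.03, 1.0, 0.0, -0.001]
ft_force: [-0.4, -1.1, 0.6]
gripper_width: 0.524
t: 3.53
tcp_pos: [0.4941, 0.1481, 0.0645]
eef_rot: [-0.03, 1.0, 0.0, 0.001]
ft_force: [-1.5, 0.6, 5.6]
gripper_width: 0.14
```

```bash
python3 -m handwheel '[{"dx":-6,"dy":0,"dz":0,"rx":0,"ry":0,"rz":0,"claw":5},{"dx":-12,"dy":0,"dz":0,"rx":0,"ry":0,"rz":0,"claw":5},{"dx":-14,"dy":0,"dz":0,"rx":0,"ry":0,"rz":0,"claw":5},{"dx":-14,"dy":0,"dz":0,"rx":0,"ry":0,"rz":0,"claw":5},{"dx":-14,"dy":0,"dz":0,"rx":0,"ry":0,"rz":0,"claw":5},{"dx":-14,"dy":0,"dz":0,"rx":0,"ry":0,"rz":0,"claw":5},{"dx":-14,"dy":0,"dz":0,"rx":0,"ry":0,"rz":0,"claw":5},{"dx":-12,"dy":0,"dz":0,"rx":0,"ry":0,"rz":0,"claw":5},{"dx":-8,"dy":0,"dz":0,"rx":0,"ry":0,"rz":0,"claw":5},{"dx":-4,"dy":0,"dz":0,"rx":0,"ry":0,"rz":0,"claw":5}]'
python3 -m handwheel '[{"dx":0,"dy":0,"dz":0,"rx":0,"ry":0,"rz":0,"claw":5},{"dx":0,"dy":0,"dz":0,"rx":0,"ry":0,"rz":0,"claw":15},{"dx":0,"dy":0,"dz":0,"rx":0,"ry":0,"rz":0,"claw":30},{"dx":0,"dy":0,"dz":0,"rx":0,"ry":0,"rz":0,"claw":45},{"dx":0,"dy":0,"dz":0,"rx":0,"ry":0,"rz":0,"claw":45},{"dx":0,"dy":0,"dz":0,"rx":0,"ry":0,"rz":0,"claw":45},{"dx":0,"dy":0,"dz":0,"rx":0,"ry":0,"rz":0,"claw":45}]'
python3 -m handwheel '[{"dx":0,"dy":0,"dz":20,"rx":0,"ry":0,"rz":0,"claw":45},{"dx":-10,"dy":0,"dz":35,"rx":0,"ry":0,"rz":0,"claw":85},{"dx":-10,"dy":0,"dz":35,"rx":0,"ry":0,"rz":0,"claw":85},{"dx":-10,"dy":0,"dz":35,"rx":0,"ry":0,"rz":0,"claw":85},{"dx":0,"dy":0,"dz":35,"rx":0,"ry":0,"rz":0,"claw":85},{"dx":0,"dy":0,"dz":10,"rx":0,"ry":0,"rz":0,"claw":85},{"dx":0,"dy":0,"dz":0,"rx":0,"ry":0,"rz":0,"claw":85},{"dx":0,"dy":0,"dz":0,"rx":0,"ry":0,"rz":0,"claw":85}]'
python3 - <<'E'
from h import *
m=camera_model("wrist");b=grab_frame("wrist");save("w3",b,None,1.2);np.save("w3.npy",np.array(m["extrinsics"]))
for p in [(.38,.148,.104),(.44,.152,.104)]:print(proj("wrist",p,m)*1.2)
E
```

```text
t: 4.37
tcp_pos: [0.3813, 0.1479, 0.0638]
eef_rot: [-0.03, 1.0, -0.0, 0.001]
ft_force: [3.0, 0.2, 0.9]
gripper_width: 0.135
t: 4.95
tcp_pos: [0.381, 0.1479, 0.063]
eef_rot: [-0.03, 1.0, -0.0, -0.0]
ft_force: [-0.8, -0.1, -0.3]
gripper_width: 0.529
t: 5.62
tcp_pos: [0.3512, 0.1479, 0.233]
eef_rot: [-0.03, 1.0, 0.0, 0.0]
ft_force: [-0.1, 0.2, -0.3]
gripper_width: 0.995
[339.24 280.68]
[339.96 354.96]
```

View pics/w3.png

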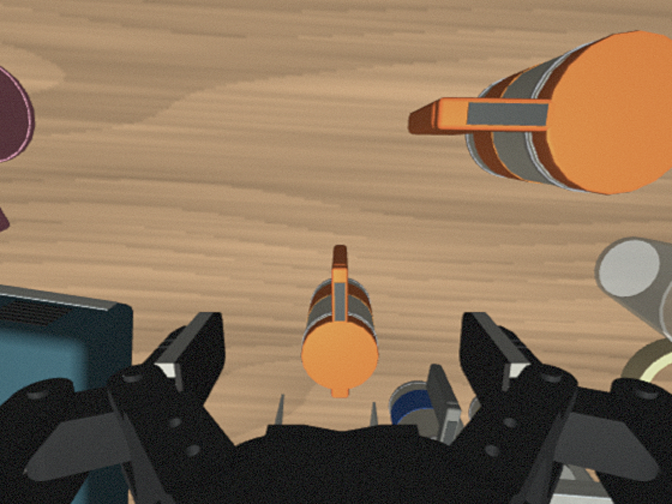

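The tin stands free and upright, with its lid centre at (340,355), i.e. (0.440, 0.152), and its handle in line with the tool. Next I'll grasp the body from above.

```bash
python3 -m handwheel '[{"dx":30,"dy":1,"dz":-10,"rx":0,"ry":0,"rz":0,"claw":85},{"dx":30,"dy":1,"dz":-20,"rx":0,"ry":0,"rz":0,"claw":85},{"dx":29,"dy":2,"dz":-25,"rx":0,"ry":0,"rz":0,"claw":85},{"dx":0,"dy":0,"dz":-30,"rx":0,"ry":0,"rz":0,"claw":85},{"dx":0,"dy":0,"dz":-30,"rx":0,"ry":0,"rz":0,"claw":85},{"dx":0,"dy":0,"dz":-28,"rx":0,"ry":0,"rz":0,"claw":85},{"dx":0,"dy":0,"dz":-20,"rx":0,"ry":0,"rz":0,"claw":85},{"dx":0,"dy":0,"dz":-12,"rx":0,"ry":0,"rz":0,"claw":85},{"dx":0,"dy":0,"dz":-6,"rx":0,"ry":0,"rz":0,"claw":85},{"dx":0,"dy":0,"dz":0,"rx":0,"ry":0,"rz":0,"claw":85}]'
python3 -m handwheel '[{"dx":0,"dy":0,"dz":0,"rx":0,"ry":0,"rz":0,"claw":75},{"dx":0,"dy":0,"dz":0,"rx":0,"ry":0,"rz":0,"claw":68},{"dx":0,"dy":0,"dz":0,"rx":0,"ry":0,"rz":0,"claw":62},{"dx":0,"dy":0,"dz":0,"rx":0,"ry":0,"rz":0,"claw":56},{"dx":0,"dy":0,"dz":0,"rx":0,"ry":0,"rz":0,"claw":50},{"dx":0,"dy":0,"dz":0,"rx":0,"ry":0,"rz":0,"claw":50},{"dx":0,"dy":0,"dz":0,"rx":0,"ry":0,"rz":0,"claw":50}]' 40
```

```text
t: 6.5
tcp_pos: [0.4373, 0.1516, 0.0491]
eef_rot: [-0.029, 1.0, -0.0, -0.003]
ft_force: [0.7, 0.3, -0.2]
gripper_width: 0.996
t: 7.08
tcp_pos: [0.4411, 0.152, 0.0534]
eef_rot: [-0.03, 1.0, -0.0, 0.001]
ft_force: [-1.1, -2.7, 6.8]
gripper_width: 0.696
```

```bash
python3 -m handwheel '[{"dx":0,"dy":0,"dz":8,"rx":0,"ry":0,"rz":0,"claw":50},{"dx":0,"dy":0,"dz":18,"rx":0,"ry":0,"rz":0,"claw":50},{"dx":0,"dy":0,"dz":28,"rx":0,"ry":0,"rz":0,"claw":50},{"dx":0,"dy":-5,"dz":32,"rx":0,"ry":0,"rz":0,"claw":50},{"dx":0,"dy":-10,"dz":30,"rx":0,"ry":0,"rz":0,"claw":50},{"dx":0,"dy":-18,"dz":20,"rx":0,"ry":0,"rz":0,"claw":50},{"dx":5,"dy":-25,"dz":14,"rx":0,"ry":0,"rz":-0.02,"claw":50},{"dx":8,"dy":-32,"dz":0,"rx":0,"ry":0,"rz":-0.03,"claw":50},{"dx":8,"dy":-32,"dz":0,"rx":0,"ry":0,"rz":-0.03,"claw":50},{"dx":8,"dy":-32,"dz":0,"rx":0,"ry":0,"rz":-0.03,"claw":50}]'
python3 -m handwheel '[{"dx":8,"dy":-32,"dz":0,"rx":0,"ry":0,"rz":-0.03,"claw":50},{"dx":8,"dy":-32,"dz":0,"rx":0,"ry":0,"rz":-0.01,"claw":50},{"dx":8,"dy":-32,"dz":0,"rx":0,"ry":0,"rz":0,"claw":50},{"dx":6,"dy":-30,"dz":0,"rx":0,"ry":0,"rz":0,"claw":50},{"dx":0,"dy":-20,"dz":0,"rx":0,"ry":0,"rz":0,"claw":50},{"dx":0,"dy":-11,"dz":0,"rx":0,"ry":0,"rz":0,"claw":50},{"dx":0,"dy":0,"dz":0,"rx":0,"ry":0,"rz":0,"claw":50},{"dx":0,"dy":0,"dz":0,"rx":0,"ry":0,"rz":0,"claw":50}]'
python3 - <<'E'
from h import *
m=camera_model("wrist");b=grab_frame("wrist");t=grab_frame("top")
w=cv2.resize(b,None,fx=1.0,fy=1.0)
im=np.vstack([w,cv2.resize(t[140:280,260:420],(0,0),fx=1,fy=1)[:, :160].repeat(1,0) if 0 else np.zeros((0,560,3),np.uint8)])
save("w4",im)
for p in [(.5628,-.1591,.124),(.5028,-.3290,.19),(.605,-.275,.272)]:print(proj("wrist",p,m))
E
```

```text
t: 7.92
tcp_pos: [0.469, -0.0031, 0.203]
eef_rot: [0.026, 1.0, -0.0, 0.0]
ft_force: [0.7, 0.7, -3.1]
gripper_width: 0.693
t: 8.58
tcp_pos: [0.4987, -0.1586, 0.202]
eef_rot: [0.046, 0.999, 0.001, -0.0]
ft_force: [0.1, 0.7, -2.4]
gripper_width: 0.697
[291.7 301. ]
[-40.  291.9]
[-12.  650.1]
```

View pics/w4.png

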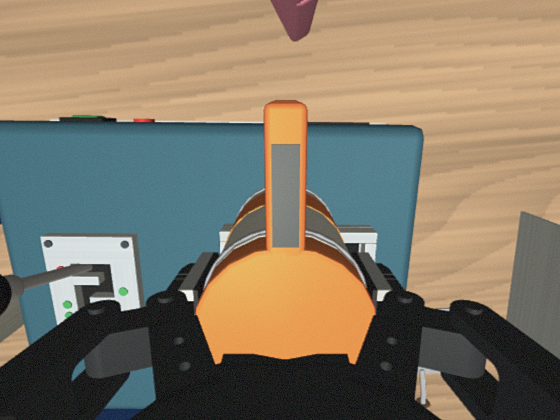

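The tin is held level and its handle points to the shaker's front. The tray's front lip runs from (220,229) to (377,227), and the lever knob is at the left edge, (3,295). I'll work out the carriage centre from the lip.

Run:
```python
from h import *
a=atz("wrist",220,229,.124);b=atz("wrist",377,227,.124);print(a,b,np.linalg.norm(a-b))
for p in[(0,121),(422,127)]:print(atz("wrist",*p,.1))
for p in[(42,236),(137,235)]:print("gate",atz("wrist",*p,.109))
y=(b-a)/np.linalg.norm(a-b);x=np.array([y[1],-y[0]]);print("yaw",np.arctan2(x[1],x[0]),"ctr",(a+b)[:2]/2+.054*x)
print("ball",atz("wrist",3,295,.19))
```

```text
[ 0.5019 -0.2037  0.124 ] [ 0.5104 -0.0932  0.124 ] 0.11082644088844501
[ 0.4143 -0.3551  0.1   ]
[ 0.4457 -0.0532  0.1   ]
gate [ 0.4999 -0.3423  0.109 ]
gate [ 0.5056 -0.2705  0.109 ]
yaw -0.07677189126977761 ctr [ 0.55999094 -0.15259161]
ball [ 0.5071 -0.3065  0.19  ]
```

```bash
python3 -m handwheel '[{"dx":10,"dy":1,"dz":0,"rx":0,"ry":0,"rz":0,"claw":50},{"dx":18,"dy":1,"dz":0,"rx":0,"ry":0,"rz":0,"claw":50},{"dx":18,"dy":0,"dz":0,"rx":0,"ry":0,"rz":0,"claw":50},{"dx":11,"dy":0,"dz":0,"rx":0,"ry":0,"rz":0,"claw":50},{"dx":4,"dy":0,"dz":-4,"rx":0,"ry":0,"rz":0,"claw":50},{"dx":0,"dy":0,"dz":-8,"rx":0,"ry":0,"rz":0,"claw":50},{"dx":0,"dy":0,"dz":-8,"rx":0,"ry":0,"rz":0,"claw":50},{"dx":0,"dy":0,"dz":-6,"rx":0,"ry":0,"rz":0,"claw":50},{"dx":0,"dy":0,"dz":-3,"rx":0,"ry":0,"rz":0,"claw":50},{"dx":0,"dy":0,"dz":0,"rx":0,"ry":0,"rz":0,"claw":50}]'
for i in 1 2; do python3 -m handwheel '[{"dx":0,"dy":0,"dz":-1,"rx":0,"ry":0,"rz":0,"claw":50},{"dx":0,"dy":0,"dz":-1,"rx":0,"ry":0,"rz":0,"claw":50},{"dx":0,"dy":0,"dz":0,"rx":0,"ry":0,"rz":0,"claw":50}]'; done
```

```text
t: 9.52
tcp_pos: [0.559, -0.1566, 0.1718]
eef_rot: [0.046, 0.999, 0.001, -0.001]
ft_force: [0.3, 1.1, -2.5]
gripper_width: 0.694
t: 9.77
tcp_pos: [0.5602, -0.1573, 0.1716]
eef_rot: [0.046, 0.999, -0.0, 0.0]
ft_force: [0.2, 0.3, -2.3]
gripper_width: 0.693
t: 10.02
tcp_pos: [0.5602, -0.157, 0.1692]
eef_rot: [0.045, 0.999, 0.0, -0.0]
ft_force: [-0.0, -1.0, -3.4]
gripper_width: 0.695
```

```bash
for i in 1 2; do python3 -m handwheel '[{"dx":0,"dy":0,"dz":-1,"rx":0,"ry":0,"rz":0,"claw":50},{"dx":0,"dy":0,"dz":0,"rx":0,"ry":0,"rz":0,"claw":50}]' | grep -E 'tcp|ft'; done
```

```text
tcp_pos: [0.5601, -0.157, 0.1681]
ft_force: [-0.7, -0.4, -2.8]
tcp_pos: [0.5603, -0.1571, 0.1675]
ft_force: [-0.0, 0.6, -1.2]
```

```bash
for i in 1; do python3 -m handwheel '[{"dx":0,"dy":0,"dz":-1,"rx":0,"ry":0,"rz":0,"claw":50},{"dx":0,"dy":0,"dz":0,"rx":0,"ry":0,"rz":0,"claw":50},{"dx":0,"dy":0,"dz":0,"rx":0,"ry":0,"rz":0,"claw":50}]' | grep -E 'tcp|ft'; done
```

```text
tcp_pos: [0.5605, -0.1571, 0.1674]
ft_force: [-2.9, 1.5, 6.2]
```

Contact shows as +6 N. I'll release, rise and move in front of the keeper knob.

```bash
python3 -m handwheel '[{"dx":0,"dy":0,"dz":0,"rx":0,"ry":0,"rz":0,"claw":60},{"dx":0,"dy":0,"dz":0,"rx":0,"ry":0,"rz":0,"claw":66},{"dx":0,"dy":0,"dz":0,"rx":0,"ry":0,"rz":0,"claw":74},{"dx":0,"dy":0,"dz":0,"rx":0,"ry":0,"rz":0,"claw":85},{"dx":0,"dy":0,"dz":0,"rx":0,"ry":0,"rz":0,"claw":85},{"dx":0,"dy":0,"dz":0,"rx":0,"ry":0,"rz":0,"claw":85},{"dx":0,"dy":0,"dz":0,"rx":0,"ry":0,"rz":0,"claw":85},{"dx":0,"dy":0,"dz":0,"rx":0,"ry":0,"rz":0,"claw":85}]'
python3 -m handwheel '[{"dx":0,"dy":0,"dz":10,"rx":0,"ry":0,"rz":0,"claw":85},{"dx":0,"dy":0,"dz":25,"rx":0,"ry":0,"rz":0,"claw":85},{"dx":0,"dy":0,"dz":35,"rx":0,"ry":0,"rz":0,"claw":85},{"dx":0,"dy":0,"dz":35,"rx":0,"ry":0,"rz":0,"claw":85},{"dx":0,"dy":0,"dz":35,"rx":0,"ry":0,"rz":0,"claw":85},{"dx":-10,"dy":-25,"dz":5,"rx":0,"ry":0,"rz":0,"claw":60},{"dx":-10,"dy":-35,"dz":0,"rx":0,"ry":0,"rz":0,"claw":50},{"dx":-10,"dy":-35,"dz":0,"rx":0,"ry":0,"rz":0,"claw":50},{"dx":0,"dy":-20,"dz":0,"rx":0,"ry":0,"rz":0,"claw":50},{"dx":0,"dy":0,"dz":0,"rx":0,"ry":0,"rz":0,"claw":50}]'
python3 - <<'E'
from h import *
m=camera_model("wrist");b=grab_frame("wrist");save("w5",b)
for t in("keeper_knob","lever_knob"):print(t,[(np.round(d["bbox"]).tolist(),round(d["confidence"],2)) for d in search_frame("wrist",t)[:3]])
for p in [(.561,-.156,.218),(.605,-.275,.272),(.505,-.32,.19)]:print(proj("wrist",p,m))
E
```

```text
t: 11.27
tcp_pos: [0.5602, -0.157, 0.1662]
eef_rot: [0.045, 0.999, 0.0, -0.0]
ft_force: [0.6, -0.1, -0.5]
gripper_width: 0.997
t: 12.1
tcp_pos: [0.5293, -0.2761, 0.3121]
eef_rot: [0.048, 0.999, -0.001, 0.0]
ft_force: [-0.5, 0.7, -0.3]
gripper_width: 0.583
keeper_knob [([318.0, 329.0, 76.0, 59.0], 0.73)]
lever_knob [([225.0, 185.0, 46.0, 41.0], 0.59), ([224.0, 186.0, 46.0, 37.0], 0.54)]
[445.6 238.6]
[297.6 347.2]
[228.4 180.1]
```

View pics/w5.png

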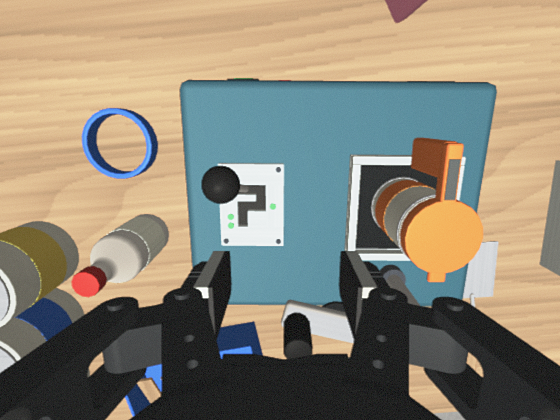

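The tin stands upright in the tray, lid at (443,237). The keeper knob's top is at (298,348), matching (0.605, -0.275), and the lever ball is at (221,185). I'll go and grip the keeper knob.

```bash
python3 -m handwheel '[{"dx":20,"dy":0,"dz":0,"rx":0,"ry":0,"rz":0,"claw":50},{"dx":30,"dy":0,"dz":0,"rx":0,"ry":0,"rz":0,"claw":50},{"dx":20,"dy":0,"dz":0,"rx":0,"ry":0,"rz":0,"claw":50},{"dx":5,"dy":-1,"dz":-6,"rx":0,"ry":0,"rz":0,"claw":50},{"dx":0,"dy":0,"dz":-15,"rx":0,"ry":0,"rz":0,"claw":50},{"dx":0,"dy":0,"dz":-15,"rx":0,"ry":0,"rz":0,"claw":50},{"dx":0,"dy":0,"dz":-15,"rx":0,"ry":0,"rz":0,"claw":50},{"dx":0,"dy":0,"dz":-10,"rx":0,"ry":0,"rz":0,"claw":50},{"dx":0,"dy":0,"dz":-5,"rx":0,"ry":0,"rz":0,"claw":50},{"dx":0,"dy":0,"dz":0,"rx":0,"ry":0,"rz":0,"claw":50}]'
python3 -m handwheel '[{"dx":0,"dy":0,"dz":0,"rx":0,"ry":0,"rz":0,"claw":40},{"dx":0,"dy":0,"dz":0,"rx":0,"ry":0,"rz":0,"claw":30},{"dx":0,"dy":0,"dz":0,"rx":0,"ry":0,"rz":0,"claw":22},{"dx":0,"dy":0,"dz":0,"rx":0,"ry":0,"rz":0,"claw":12},{"dx":0,"dy":0,"dz":0,"rx":0,"ry":0,"rz":0,"claw":12},{"dx":0,"dy":0,"dz":0,"rx":0,"ry":0,"rz":0,"claw":12},{"dx":0,"dy":0,"dz":0,"rx":0,"ry":0,"rz":0,"claw":12}]' 25
```

```text
t: 13.08
tcp_pos: [0.6044, -0.2721, 0.2438]
eef_rot: [0.045, 0.999, 0.001, -0.001]
ft_force: [0.4, 0.1, -0.2]
gripper_width: 0.586
t: 13.67
tcp_pos: [0.6053, -0.275, 0.2469]
eef_rot: [0.046, 0.999, -0.002, 0.001]
ft_force: [-0.6, -5.6, 2.3]
gripper_width: 0.221
```

```bash
python3 -c "
import numpy as np
f=np.linspace(.346,1.645,14);x=-118*np.sin(f);y=-118*np.cos(f)
print(np.c_[np.diff(x),np.diff(y)].round(1).tolist())"
```

```text
[[-10.9, 4.5], [-10.4, 5.6], [-9.8, 6.6], [-9.0, 7.6], [-8.2, 8.4], [-7.4, 9.2], [-6.4, 9.9], [-5.4, 10.5], [-4.3, 11.0], [-3.2, 11.3], [-2.1, 11.6], [-0.9, 11.8], [0.3, 11.8]]
```

```bash
python3 -m handwheel '[{"dx":-10.9,"dy":4.5,"dz":0,"rx":0,"ry":0,"rz":0,"claw":12},{"dx":-10.4,"dy":5.6,"dz":0,"rx":0,"ry":0,"rz":0,"claw":12},{"dx":-9.8,"dy":6.6,"dz":0,"rx":0,"ry":0,"rz":0,"claw":12},{"dx":-9,"dy":7.6,"dz":0,"rx":0,"ry":0,"rz":0,"claw":12},{"dx":-8.2,"dy":8.4,"dz":0,"rx":0,"ry":0,"rz":0,"claw":12},{"dx":-7.4,"dy":9.2,"dz":0,"rx":0,"ry":0,"rz":0,"claw":12},{"dx":0,"dy":0,"dz":0,"rx":0,"ry":0,"rz":0,"claw":12}]'
python3 -m handwheel '[{"dx":-6.4,"dy":9.9,"dz":0,"rx":0,"ry":0,"rz":0,"claw":12},{"dx":-5.4,"dy":10.5,"dz":0,"rx":0,"ry":0,"rz":0,"claw":12},{"dx":-4.3,"dy":11,"dz":0,"rx":0,"ry":0,"rz":0,"claw":12},{"dx":-3.2,"dy":11.3,"dz":0,"rx":0,"ry":0,"rz":0,"claw":12},{"dx":-2.1,"dy":11.6,"dz":0,"rx":0,"ry":0,"rz":0,"claw":12},{"dx":0,"dy":0,"dz":0,"rx":0,"ry":0,"rz":0,"claw":12}]'
python3 -m handwheel '[{"dx":-0.9,"dy":8,"dz":0,"rx":0,"ry":0,"rz":0,"claw":12},{"dx":0,"dy":6,"dz":0,"rx":0,"ry":0,"rz":0,"claw":12},{"dx":0,"dy":6,"dz":0,"rx":0,"ry":0,"rz":0,"claw":12},{"dx":0,"dy":3,"dz":0,"rx":0,"ry":0,"rz":0,"claw":12},{"dx":0,"dy":0,"dz":0,"rx":0,"ry":0,"rz":0,"claw":12},{"dx":0,"dy":0,"dz":0,"rx":0,"ry":0,"rz":0,"claw":12}]'
```

```text
t: 14.25
tcp_pos: [0.5458, -0.2344, 0.2469]
eef_rot: [0.047, 0.999, -0.004, -0.003]
ft_force: [-15.6, -12.7, 3.6]
gripper_width: 0.225
t: 14.75
tcp_pos: [0.5245, -0.1768, 0.2466]
eef_rot: [0.046, 0.999, -0.001, -0.003]
ft_force: [-18.2, -1.5, 9.4]
gripper_width: 0.219
t: 15.25
tcp_pos: [0.526, -0.1539, 0.2466]
eef_rot: [0.046, 0.999, -0.0, -0.001]
ft_force: [-9.2, 0.2, 7.1]
gripper_width: 0.218
```

```bash
python3 -m handwheel '[{"dx":0,"dy":3,"dz":0,"rx":0,"ry":0,"rz":0,"claw":12},{"dx":0,"dy":2,"dz":0,"rx":0,"ry":0,"rz":0,"claw":12},{"dx":0,"dy":0,"dz":0,"rx":0,"ry":0,"rz":0,"claw":12},{"dx":0,"dy":0,"dz":0,"rx":0,"ry":0,"rz":0,"claw":12}]'
```

```text
t: 15.58
tcp_pos: [0.5267, -0.1493, 0.2466]
eef_rot: [0.046, 0.999, -0.001, -0.0]
ft_force: [-5.5, -0.5, 5.6]
gripper_width: 0.22
```

```bash
python3 -m handwheel '[{"dx":0,"dy":0,"dz":0,"rx":0,"ry":0,"rz":0,"claw":25},{"dx":0,"dy":0,"dz":0,"rx":0,"ry":0,"rz":0,"claw":45},{"dx":0,"dy":0,"dz":0,"rx":0,"ry":0,"rz":0,"claw":50},{"dx":0,"dy":0,"dz":0,"rx":0,"ry":0,"rz":0,"claw":50},{"dx":0,"dy":0,"dz":20,"rx":0,"ry":0,"rz":0,"claw":50},{"dx":0,"dy":0,"dz":30,"rx":0,"ry":0,"rz":0,"claw":50},{"dx":-10,"dy":-15,"dz":10,"rx":0,"ry":0,"rz":0,"claw":60},{"dx":-15,"dy":-35,"dz":0,"rx":0,"ry":0,"rz":0,"claw":60},{"dx":-15,"dy":-35,"dz":0,"rx":0,"ry":0,"rz":0,"claw":60},{"dx":-15,"dy":-35,"dz":0,"rx":0,"ry":0,"rz":0,"claw":60}]'
python3 -m handwheel '[{"dx":-5,"dy":-30,"dz":0,"rx":0,"ry":0,"rz":0,"claw":60},{"dx":0,"dy":-20,"dz":0,"rx":0,"ry":0,"rz":0,"claw":60},{"dx":0,"dy":-10,"dz":0,"rx":0,"ry":0,"rz":0,"claw":60},{"dx":0,"dy":0,"dz":0,"rx":0,"ry":0,"rz":0,"claw":60},{"dx":0,"dy":0,"dz":0,"rx":0,"ry":0,"rz":0,"claw":60}]'
python3 - <<'E'
from h import *
m=camera_model("wrist");b=grab_frame("wrist");save("w6",b)
for t in("lever_knob",):print(t,[(np.round(d["bbox"]).tolist(),round(d["confidence"],2)) for d in search_frame("wrist",t)[:3]])
for p in [(.561,-.156,.218),(.527,-.149,.272),(.5085,-.331,.185)]:print(proj("wrist",p,m))
E
```

```text
t: 16.42
tcp_pos: [0.4719, -0.2696, 0.3058]
eef_rot: [0.044, 0.999, -0.0, 0.001]
ft_force: [1.2, -1.1, -0.8]
gripper_width: 0.706
t: 16.83
tcp_pos: [0.4673, -0.3283, 0.3049]
eef_rot: [0.046, 0.999, 0.001, -0.0]
ft_force: [0.4, 0.2, -1.3]
gripper_width: 0.699
lever_knob [([290.0, 252.0, 37.0, 38.0], 0.55)]
[513.  310.4]
[589.8 309.2]
[285.7 251.5]
```

View pics/w6.png

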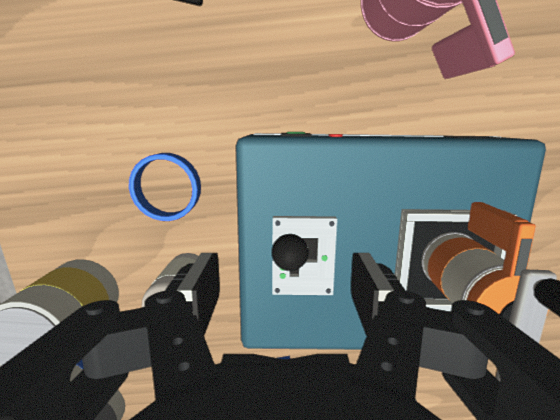

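The arm is over the tin on the right, the gate is clear, and the ball is at (290,251), i.e. (0.508, -0.328). I'll grip the ball.

```bash
python3 -m handwheel '[{"dx":15,"dy":0,"dz":-10,"rx":0,"ry":0,"rz":0,"claw":60},{"dx":18,"dy":0,"dz":-20,"rx":0,"ry":0,"rz":0,"claw":60},{"dx":8,"dy":0,"dz":-25,"rx":0,"ry":0,"rz":0,"claw":60},{"dx":0,"dy":0,"dz":-25,"rx":0,"ry":0,"rz":0,"claw":60},{"dx":0,"dy":0,"dz":-22,"rx":0,"ry":0,"rz":0,"claw":60},{"dx":0,"dy":0,"dz":-18,"rx":0,"ry":0,"rz":0,"claw":60},{"dx":0,"dy":0,"dz":-12,"rx":0,"ry":0,"rz":0,"claw":60},{"dx":0,"dy":0,"dz":-7,"rx":0,"ry":0,"rz":0,"claw":60},{"dx":0,"dy":0,"dz":-2,"rx":0,"ry":0,"rz":0,"claw":60},{"dx":0,"dy":0,"dz":0,"rx":0,"ry":0,"rz":0,"claw":60}]'
python3 -m handwheel '[{"dx":0,"dy":0,"dz":0,"rx":0,"ry":0,"rz":0,"claw":50},{"dx":0,"dy":0,"dz":0,"rx":0,"ry":0,"rz":0,"claw":42},{"dx":0,"dy":0,"dz":0,"rx":0,"ry":0,"rz":0,"claw":36},{"dx":0,"dy":0,"dz":0,"rx":0,"ry":0,"rz":0,"claw":28},{"dx":0,"dy":0,"dz":0,"rx":0,"ry":0,"rz":0,"claw":22},{"dx":0,"dy":0,"dz":0,"rx":0,"ry":0,"rz":0,"claw":22},{"dx":0,"dy":0,"dz":0,"rx":0,"ry":0,"rz":0,"claw":22}]' 40
```

```text
t: 17.77
tcp_pos: [0.5085, -0.3285, 0.1646]
eef_rot: [0.045, 0.999, -0.0, 0.0]
ft_force: [0.3, -0.0, 0.6]
gripper_width: 0.702
t: 18.35
tcp_pos: [0.5086, -0.3293, 0.1655]
eef_rot: [0.045, 0.999, -0.001, 0.001]
ft_force: [-1.0, -0.2, 6.0]
gripper_width: 0.35
```

```bash
python3 -m handwheel '[{"dx":0.6,"dy":6,"dz":0.5,"rx":0,"ry":0,"rz":0,"claw":22},{"dx":0.6,"dy":7,"dz":0.5,"rx":0,"ry":0,"rz":0,"claw":22},{"dx":0.6,"dy":7,"dz":0.3,"rx":0,"ry":0,"rz":0,"claw":22},{"dx":0.6,"dy":7,"dz":-0.3,"rx":0,"ry":0,"rz":0,"claw":22},{"dx":0.6,"dy":7,"dz":-0.5,"rx":0,"ry":0,"rz":0,"claw":22},{"dx":0.6,"dy":5,"dz":-0.5,"rx":0,"ry":0,"rz":0,"claw":22},{"dx":0,"dy":2,"dz":0,"rx":0,"ry":0,"rz":0,"claw":22},{"dx":0,"dy":0,"dz":0,"rx":0,"ry":0,"rz":0,"claw":22},{"dx":0,"dy":0,"dz":0,"rx":0,"ry":0,"rz":0,"claw":22}]'
```

```text
t: 19.1
tcp_pos: [0.5126, -0.2895, 0.1657]
eef_rot: [0.045, 0.999, -0.002, 0.001]
ft_force: [-0.5, -4.2, 5.4]
gripper_width: 0.346
```

```bash
python3 -m handwheel '[{"dx":5,"dy":-0.4,"dz":1,"rx":0,"ry":0,"rz":0,"claw":22},{"dx":7,"dy":-0.6,"dz":1,"rx":0,"ry":0,"rz":0,"claw":22},{"dx":7,"dy":-0.6,"dz":1,"rx":0,"ry":0,"rz":0,"claw":22},{"dx":7,"dy":-0.6,"dz":0.6,"rx":0,"ry":0,"rz":0,"claw":22},{"dx":6,"dy":-0.5,"dz":0.4,"rx":0,"ry":0,"rz":0,"claw":22},{"dx":4,"dy":-0.3,"dz":0,"rx":0,"ry":0,"rz":0,"claw":22},{"dx":1,"dy":0,"dz":0,"rx":0,"ry":0,"rz":0,"claw":22},{"dx":0,"dy":0,"dz":0,"rx":0,"ry":0,"rz":0,"claw":22},{"dx":0,"dy":0,"dz":0,"rx":0,"ry":0,"rz":0,"claw":22}]'
```

```text
t: 19.85
tcp_pos: [0.5491, -0.2911, 0.1688]
eef_rot: [0.045, 0.999, -0.0, 0.0]
ft_force: [-0.3, -3.4, 5.5]
gripper_width: 0.35
```

```bash
python3 -m handwheel '[{"dx":0,"dy":0,"dz":0,"rx":0,"ry":0,"rz":0,"claw":22},{"dx":0,"dy":0,"dz":0,"rx":0,"ry":0,"rz":0,"claw":22},{"dx":0,"dy":0,"dz":0,"rx":0,"ry":0,"rz":0,"claw":22},{"dx":0,"dy":0,"dz":0,"rx":0,"ry":0,"rz":0,"claw":22},{"dx":0,"dy":0,"dz":0,"rx":0,"ry":0,"rz":0,"claw":22},{"dx":0,"dy":0,"dz":0,"rx":0,"ry":0,"rz":0,"claw":22},{"dx":0,"dy":0,"dz":0,"rx":0,"ry":0,"rz":0,"claw":22},{"dx":0,"dy":0,"dz":0,"rx":0,"ry":0,"rz":0,"claw":22},{"dx":0,"dy":0,"dz":0,"rx":0,"ry":0,"rz":0,"claw":22},{"dx":0,"dy":0,"dz":0,"rx":0,"ry":0,"rz":0,"claw":22}]' >/dev/null
python3 -m handwheel '[{"dx":-0.5,"dy":-6,"dz":0.5,"rx":0,"ry":0,"rz":0,"claw":22},{"dx":-0.6,"dy":-7,"dz":0.5,"rx":0,"ry":0,"rz":0,"claw":22},{"dx":-0.6,"dy":-7,"dz":0.3,"rx":0,"ry":0,"rz":0,"claw":22},{"dx":-0.6,"dy":-7,"dz":-0.3,"rx":0,"ry":0,"rz":0,"claw":22},{"dx":-0.6,"dy":-7,"dz":-0.5,"rx":0,"ry":0,"rz":0,"claw":22},{"dx":-0.6,"dy":-5,"dz":-0.5,"rx":0,"ry":0,"rz":0,"claw":22},{"dx":-0.2,"dy":-3,"dz":0,"rx":0,"ry":0,"rz":0,"claw":22},{"dx":0,"dy":0,"dz":0,"rx":0,"ry":0,"rz":0,"claw":22},{"dx":0,"dy":0,"dz":0,"rx":0,"ry":0,"rz":0,"claw":22}]'
```

```text
t: 21.43
tcp_pos: [0.5456, -0.3314, 0.1688]
eef_rot: [0.045, 0.999, 0.001, 0.0]
ft_force: [-1.1, 2.9, 8.8]
gripper_width: 0.347
```

```bash
python3 -m handwheel '[{"dx":5,"dy":-0.4,"dz":-0.2,"rx":0,"ry":0,"rz":0,"claw":22},{"dx":7,"dy":-0.6,"dz":-0.5,"rx":0,"ry":0,"rz":0,"claw":22},{"dx":7,"dy":-0.6,"dz":-0.8,"rx":0,"ry":0,"rz":0,"claw":22},{"dx":7,"dy":-0.6,"dz":-1,"rx":0,"ry":0,"rz":0,"claw":22},{"dx":6,"dy":-0.5,"dz":-1,"rx":0,"ry":0,"rz":0,"claw":22},{"dx":4,"dy":-0.3,"dz":-0.7,"rx":0,"ry":0,"rz":0,"claw":22},{"dx":1,"dy":0,"dz":0,"rx":0,"ry":0,"rz":0,"claw":22},{"dx":0,"dy":0,"dz":0,"rx":0,"ry":0,"rz":0,"claw":22},{"dx":0,"dy":0,"dz":0,"rx":0,"ry":0,"rz":0,"claw":22}]'
```

```text
t: 22.18
tcp_pos: [0.5826, -0.3361, 0.1644]
eef_rot: [0.045, 0.999, -0.0, 0.001]
ft_force: [1.1, -2.5, 4.5]
gripper_width: 0.345
```

The total fore travel is 74 mm, against 73.6 mm expected for fast. I'll release, retreat and check.

```bash
python3 -m handwheel '[{"dx":0,"dy":0,"dz":0,"rx":0,"ry":0,"rz":0,"claw":34},{"dx":0,"dy":0,"dz":0,"rx":0,"ry":0,"rz":0,"claw":45},{"dx":0,"dy":0,"dz":0,"rx":0,"ry":0,"rz":0,"claw":60},{"dx":0,"dy":0,"dz":0,"rx":0,"ry":0,"rz":0,"claw":60},{"dx":0,"dy":0,"dz":10,"rx":0,"ry":0,"rz":0,"claw":60},{"dx":0,"dy":0,"dz":25,"rx":0,"ry":0,"rz":0,"claw":60},{"dx":0,"dy":0,"dz":35,"rx":0,"ry":0,"rz":0,"claw":60},{"dx":0,"dy":0,"dz":35,"rx":0,"ry":0,"rz":0,"claw":60},{"dx":0,"dy":0,"dz":35,"rx":0,"ry":0,"rz":0,"claw":60},{"dx":-25,"dy":0,"dz":25,"rx":0,"ry":0,"rz":0,"claw":60}]' >/dev/null
python3 -m handwheel '[{"dx":-35,"dy":10,"dz":0,"rx":0,"ry":0,"rz":0,"claw":60},{"dx":-35,"dy":15,"dz":0,"rx":0,"ry":0,"rz":0,"claw":60},{"dx":-35,"dy":15,"dz":0,"rx":0,"ry":0,"rz":0,"claw":60},{"dx":-35,"dy":15,"dz":0,"rx":0,"ry":0,"rz":0,"claw":60},{"dx":-15,"dy":5,"dz":0,"rx":0,"ry":0,"rz":0,"claw":60},{"dx":0,"dy":0,"dz":0,"rx":0,"ry":0,"rz":0,"claw":60},{"dx":0,"dy":0,"dz":0,"rx":0,"ry":0,"rz":0,"claw":60}]'
python3 - <<'E'
from h import *
m=camera_model("wrist");b=grab_frame("wrist");save("w7",b,None,1.2);t=grab_frame("top");save("top7",t,(140,120,460,280),2.4)
for p in [(.5828,-.336,.185),(.561,-.156,.218),(.527,-.149,.272)]:print(proj("wrist",p,m)*1.2,(proj("top",p)-[140,120])*2.4)
E
```

```text
t: 23.6
tcp_pos: [0.402, -0.276, 0.3304]
eef_rot: [0.046, 0.999, -0.001, 0.001]
ft_force: [-0.1, -1.5, 0.3]
gripper_width: 0.702
[292.2  444.48] [621.84 188.64]
[517.08 434.52] [471.12 190.56]
[567.72 449.4 ] [471.36 207.84]
```

View pics/w7.png

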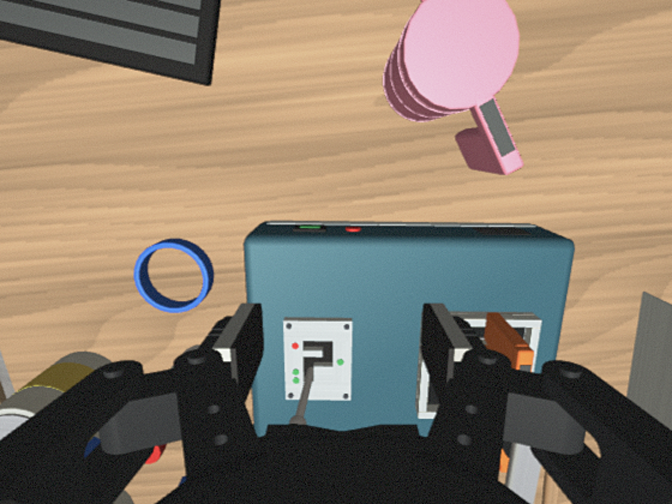

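View pics/top7.png

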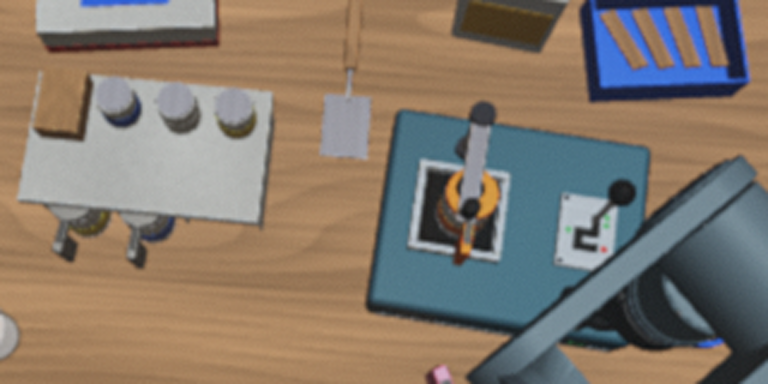

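The wrist view shows the lever rod leaning to the far, two-dot side at (303,400). The top view shows the ball at (622,192), where fast should be (622,189). The keeper arm lies over the tin, knob at (470,208), and the grey tins are undisturbed.

```bash
python3 -c "
from cell import sign_off;print(sign_off())"
```

```text
the job is handed in; nothing more can be done
None
```

I ran the whole job once and handed it in at about 24 s. `sign_off` gives no verdict, so the result rests on my own checks.

**What was done**
- **Tin drawn out:** I pulled the orange tin out by its handle to about 95 mm in front of the shelf and let go.
- **Placed in the carriage:** I gripped it round the body, lowered it onto the carriage floor and released it. The contact force was about 6 N at touchdown.
- **Keeper closed:** I swung the arm to an estimated 1.60 rad.
- **Shaker started:** I moved the lever from stop to slow, rested it there about a second, and went on to fast. Then I released everything and backed away.

**What the last checks showed**
- The tin stands in the tray with the keeper arm across it.
- The lever ball is within about 1.5 pixels of where fast should be in the top picture. Its fore travel was 74 mm, against 73.6 mm expected.
- The grey tins and the spatula look unmoved. The cleaner was out of view and the blue tape partly hidden by the arm in the last pictures. I did not measure any displacement.

**Problems and limits**
- My first move was refused because each row needs all seven keys.
- The keeper angle comes from the tool position, not a direct reading. I felt no end-stop force there.

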